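# Hold a mounted specimen home in the corner jig

### The job

Pick up the pale stone plinth with the grey specimen on top and lay it flat on the metal corner jig, its long side along the long stop. Press it firmly, without ramming, into the corner so that both sprung brass pins are pushed flush and the plinth bears on both steel stops at once, ready for engraving. Finish while still gripping it and pressing it there; leave the other tools on the bench where they are.

Things in the scene. Friction and masses are not known exactly. Their poses are not given: they have to be found in the camera images.
- plinth: Loose sawn pale stone block, 84 (x) x 56 (y) x 46 mm (z), 0.45 kg (30 % either way), with a natural grey stone (about 72 x 53 mm, 17 mm high, inside its outline) fixed on top; 63 mm high in all. Origin: centre of the underside; z up. Starts flat on the table; may be gripped across the 56 mm. Fits the jig either way round (half turn).
- jig: Fixed corner jig: smooth dark steel bed 160 (x) x 130 (y) x 10 mm on the table. Origin: centre of the underside; bed surface at z = +10 mm. Two steel stops rise 14 mm above the bed and meet at right angles: the long one on the +y side, the short one on the +x side; the other sides are open. Plinth home: centre at (13, 12, 10) mm of the jig frame, long side parallel to jig x.
- jig_corner (a point): The inner corner at bed height: where the inner faces of the two stops and the bed surface meet, at (55, 40, 10) mm in the jig frame; axes as the jig's. The space for the plinth lies towards -x and -y of it.
- long_stop: Long steel stop of the jig, 132 mm along the jig's x, 12 mm thick, 14 mm high. Origin: centre of its underside, on the bed; its inner face, 6 mm towards -y of the origin, lies at y = +40 mm of the jig frame. Friction (bed and stops are ground smooth and waxed, about 0.15) and the pins use up part of the push: some 15 N towards each stop seats the plinth firmly.
- short_stop: Short steel stop of the jig, 85 mm along the jig's y, 12 mm thick, 14 mm high. Origin: centre of its underside, on the bed; its inner face, 6 mm towards -x of the origin, lies at x = +55 mm of the jig frame.
- long_pin (a joint): Travel (m) of the 7 mm brass pin in the long stop, 8 mm above the bed, at jig x = +13 mm: 0 = standing out 6 mm from the stop's face, 0.006 = pushed flush. Springs back; about 1.5 N when flush.
- short_pin (a joint): Travel (m) of the 7 mm brass pin in the short stop, 8 mm above the bed, at jig y = +12 mm: 0 = standing out 6 mm from the stop's face, 0.006 = pushed flush. Springs back; about 1.5 N when flush.
- hammer: Bystander: hammer, 266 x 85 x 26 mm, lying on the table near its front edge.
- loupe: Bystander: small round black and white loupe, 42 mm wide, 40 mm high, origin at the centre of its underside.
- tool_tin: Bystander: bare metal tin, 73 mm wide, 100 mm high, origin at the centre of its underside.
- brush_small: Bystander: small brush with a red handle, 184 x 33 x 13 mm, lying behind the work.

How it is judged:
By the outcome, as a careful person would: the job done as asked, in the order asked, and still so for the second after the job is handed in, while the arm keeps its last pose, push and grip.
It also fails if it takes over 51 s, if anything falls off the work surface, if the arm or the gripper's body presses on something with over 40 N, if the wrist force passes 120 N, or if a joint passes its speed limit or range.

### The arm

A 6-joint arm with a two-finger parallel gripper is mounted at the origin on a cart in front of the work surface, level with it; the furniture and walls round the work are solid. World frame = base frame: x ahead of the robot, y to its left, z up, the work surface at z = 0. Lengths are in m, angles in rad, forces in N, time in s.
With the tool pointing down it reaches from about 0.35 to 0.975 m from the base axis. Payload 4.9 kg.
Tool frame: the origin (TCP) lies at the very end of the fingers, on their centre line; the grasp point (between the pads) lies 19 mm behind it; z points along the fingers, y is the line along which they close (so a half turn about z gives the same grasp; the last joint's range is limited). The gripper opens to 85 mm and grips with 20 to 120 N. Pads are 22 mm wide; open, the fingers measure 114 mm over their backs; the gripper's body (76 mm by 85 mm) begins 54 mm behind the grasp point. The pads swing forward as they close: fully open they stand 13 mm farther back than shut.
Start: joints at [1.19, 0.053, 1.613, -0, 1.476, -0.119], TCP at [0.162, 0.604, 0.231] pointing down, gripper open.
Joint ranges: [-3.01, 3.01], [-1.01, 2.22], [0.06, 2.58], [-1.02, 4.17], [0.09, 2.62], [-3.14, 3.14]. Speed limits (rad/s): [2.57, 2.57, 3.14, 3.14, 3.14, 3.14].

### API

Orientations are given as a rotation vector (axis times angle).
In Python, from station import ctrl gives the robot as it stands. The module is installed in compiled form; this text tells all that it offers.
- The arm moves only by the tool jog_arm, never from a script. Its argument "steps" is a list of rows, each an object with "delta_rot": the turn, a rotation vector about the tool's x, y, z in degrees, a list of three; "linear": the shift along the tool's x, y, z in m, a list of three; "grip": the finger opening in m, from 0 to 0.0854. In form: [{"delta_rot": [rx, ry, rz], "linear": [x, y, z], "grip": grip}, ...]. A call has 1 to 10 rows; each row shifts and turns the commanded pose from where the row before left it, along the tool's axes as they then stand; what a row does not reach is not made up. A row lasts 1/10 s, in which the tool goes at most 50 mm and 8.59 degrees, less where a joint would pass 70% of its speed; a pose out of reach is approached as far as the arm can. A call with a gripper value outside its range is refused whole. The fingers move at their own pace and stop on an object; "newtons" is the grip in N (left out, the last holds). Time passes only in rows, so rows that do not move let the fingers close. It gives the time, the measured TCP pose, the force, the opening and the grip force at its end, in the units of the state.
- ctrl.get_obs(): the state, without advancing time (a new reading comes with each control period).
- ctrl.get_image(name): name is "scene" or "top" or "wrist"; returns (picture, depth): 420x560x3 uint8, red, green, blue; 420x560 float32, m along the optical axis (not along the pixel's ray), 0 where there is no reading.
- ctrl.camera_info(name): a dict with "camera_matrix" (3x3 intrinsics, pixels), "R" (3x3) and "t" (3): a world point X has camera coordinates R X + t; the wrist camera has in their place "T_tool_cam" (4x4, takes a point from camera to tool coordinates, whose origin is the TCP and whose axes are the flange's). Camera axes: x right, y down, z forward; pixel columns grow to the right and rows downward; lengths in m; the calibration is good to about 2 mm. The wrist camera is an equidistant fisheye: a pixel r from the principal point sees the ray r / f radians off the axis. A picture is of the moment at which its call begins: read the wrist's pose just before it. camera_info takes no time and is no camera call.
- ctrl.finish_job(): hands the job in; it is judged then, once.
The state is a dict: "t": time; "q": joint angles; "dq": joint speeds; "effort": joint torques, N m; "tool_pos": TCP position; "tool_rot": TCP orientation; "contact_force": force on the tool from outside, world axes, zero at the start; "wrist_torque": the same for the moment, N m; "opening": finger opening in m; "grip_force": force on a finger pad.
Only numpy, scipy, OpenCV 4.12 (cv2) and the standard library are available. Lean on these libraries where they do the work, as an engineer would, in place of code of your own. Each camera call takes 0.05 s, during which the arm holds its last target. There are 200 camera calls.

## Working session

There is one attempt and no reset: what is moved stays moved. The work goes in short steps, Python scripts to look and compute and a tool call to move; the robot and the scene stay as the last step left them, time stands still between calls to the robot, and variables do not carry over. Pictures are saved under pics/ and viewed, at most 10 in all, crops included, and the job is handed in when it is done.

Besides the shell and the picture viewer there is one more tool, called after "Call:" as name(argument=value, ...), one argument or row to a line, values as JSON. jog_arm: Moves the arm, as the interface text tells. Its arguments: {"type":"object","properties":{"steps":{"type":"array"},"newtons":{"type":"number"}},"required":["steps"]}

```bash
mkdir -p pics; python3 - <<'E'
from station import ctrl
import cv2,numpy as np
o=ctrl.get_obs();print({k:np.round(v,3).tolist() for k,v in o.items()})
for n in ("top","scene"):
    p,d=ctrl.get_image(n);cv2.imwrite(f"pics/{n}.png",p[:,:,::-1]);np.save(f"{n}.npy",d)
    i=ctrl.camera_info(n);print(n,{k:np.round(v,4).tolist() if not isinstance(v,str) else v for k,v in i.items()})
E
```

```text
{'t': 0.0, 'q': [1.19, 0.053, 1.614, -0.0, 1.476, -0.119], 'dq': [0.001, 0.0, 0.0, -0.002, -0.0, 0.0], 'effort': [0.001, -39.371, -37.017, -0.0, 0.007, -0.0], 'tool_pos': [0.162, 0.603, 0.23], 'tool_rot': [-0.41, -3.114, 0.003], 'contact_force': [-0.275, -0.331, -0.507], 'wrist_torque': [-0.032, -0.038, -0.026], 'grip_force': 0.0, 'opening': 0.085}
top {'camera_matrix': [[496.9842, 0.0, 276.2665], [0.0, 496.9842, 204.4328], [0.0, 0.0, 1.0]], 'R': [[0.0044, -0.9999, -0.014], [-0.9958, -0.0031, -0.0916], [0.0915, 0.0144, -0.9957]], 't': [0.0718, 0.5871, 1.0871]}
scene {'camera_matrix': [[493.6509, 0.0, 276.2338], [0.0, 493.6509, 206.8099], [0.0, 0.0, 1.0]], 'R': [[0.6643, -0.7475, -0.0063], [-0.4634, -0.4052, -0.7881], [0.5865, 0.5264, -0.6155]], 't': [-0.3176, 0.3412, 0.7316]}
```

View pics/top.png

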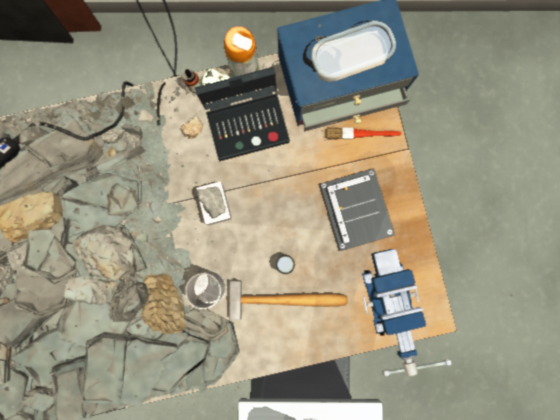

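View pics/scene.png

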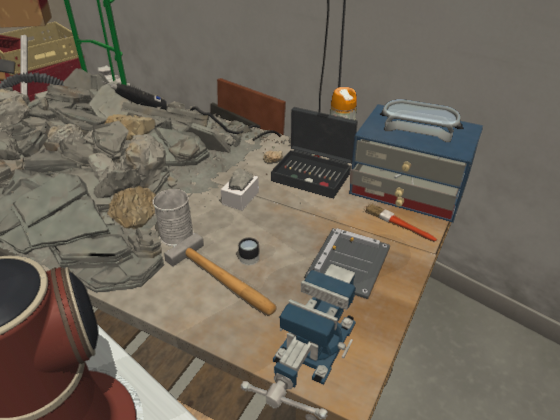

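The top view shows the plinth at about (213,202), the jig at (357,210), the loupe at (285,265), the tin at (204,290) and a vice at (397,300). I'll enlarge the plinth and the jig.

```bash
python3 - <<'E'
import cv2,numpy as np
p=cv2.imread("pics/top.png")
a=cv2.resize(p[170:230,180:255],None,fx=8,fy=8,interpolation=cv2.INTER_CUBIC)  
b=cv2.resize(p[160:255,310:405],None,fx=6,fy=6,interpolation=cv2.INTER_CUBIC)
a=cv2.resize(p[175:229,193:233],None,fx=5.5,fy=5.5,interpolation=cv2.INTER_CUBIC)
c=np.zeros((570,800,3),np.uint8);c[:,:570]=b;c[:a.shape[0],575:575+a.shape[1]]=a
cv2.imwrite("pics/c1.png",c)
E
```

```text
(no output)
```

View pics/c1.png

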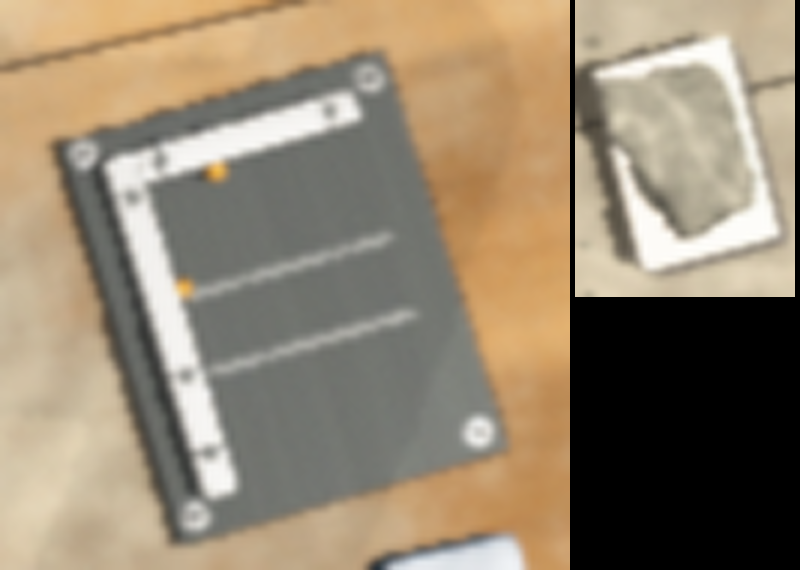

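```bash
cat > h.py <<'E'
import numpy as np
from station import ctrl
def world(px,z,n="top"):
    i=ctrl.camera_info(n);K,R,t=[np.array(i[k]) for k in("camera_matrix","R","t")]
    r=R.T@np.linalg.inv(K)@np.array([px[0],px[1],1.]);c=-R.T@t
    return c+r*(z-c[2])/r[2]
E
python3 - <<'E'
from h import *
B=[(58,143),(385,52),(507,447),(175,543)]
def cv(p,s,o):return ((p[0]+.5)/s-.5+o[0],(p[1]+.5)/s-.5+o[1])
J=np.array([world(cv(p,6,(310,160)),.01) for p in B]);print("jig",J.round(4),J.mean(0).round(4))
print("yaw",[np.degrees(np.arctan2(*(v[1::-1]))).round(1) for v in (J[0]-J[3],J[1]-J[2])],np.linalg.norm(J-np.roll(J,1,0),axis=1))
v=J[0]-J[3]+J[1]-J[2];w=J[0]-J[1]+J[3]-J[2];print(np.degrees(np.arctan2(v[1],v[0])),np.degrees(np.arctan2(-w[0],w[1])))
print("corner(top)",world(cv((150,182),6,(310,160)),.024))
P=np.array([world(cv((x-575,y),5.5,(193,175)),.046) for x,y in [(595,72),(728,38),(782,235),(645,272)]])
print("pl",P.round(4),P.mean(0).round(4),np.linalg.norm(P-np.roll(P,1,0),axis=1))
v=P[0]-P[3]+P[1]-P[2];w=P[0]-P[1]+P[3]-P[2];print(np.degrees(np.arctan2(v[1],v[0])),np.degrees(np.arctan2(-w[0],w[1])))
d=np.load("top.npy");i=ctrl.camera_info("top");print("depths stone/bed/table/vice",[d[y,x] for x,y in((213,202),(360,200),(250,210),(395,300),(385,260))])
K=i["camera_matrix"];R=np.array(i["R"]);t=np.array(i["t"])
for x,y in((213,202),(360,220),(250,210),(395,300),(385,262)):
    print((R.T@(np.linalg.inv(K)@[x,y,1]*d[y,x]-t)).round(3))
from scipy.spatial.transform import Rotation as Ro
print(Ro.from_rotvec(ctrl.get_obs()["tool_rot"]).as_matrix().round(3))
i=ctrl.camera_info("wrist");print(i)
E
```

```text
jig [[ 0.6369 -0.0237  0.01  ]
 [ 0.6722 -0.1484  0.01  ]
 [ 0.522  -0.1921  0.01  ]
 [ 0.4855 -0.0671  0.01  ]] [ 0.5792 -0.1078  0.01  ]
yaw [np.float64(16.0), np.float64(16.2)] [0.1575318  0.12951657 0.15643737 0.13021644]
16.11201920545796 16.046641888089827
corner(top) [ 0.62037011 -0.057167    0.024     ]
pl [[0.6219 0.2513 0.046 ]
 [0.6358 0.1978 0.046 ]
 [0.5563 0.175  0.046 ]
 [0.5413 0.2297 0.046 ]] [0.5888 0.2135 0.046 ] [0.0834355  0.05528895 0.08272762 0.05675032]
15.51171749808638 14.988936015135662
depths stone/bed/table/vice [np.float32(0.0), np.float32(1.1285379), np.float32(1.1417412), np.float32(1.0528244), np.float32(1.0404425)]
[0.485 0.058 1.137]
[ 0.554 -0.116  0.008]
[0.576 0.135 0.   ]
[ 0.381 -0.179  0.067]
[ 0.461 -0.155  0.087]
[[-0.966  0.259 -0.001]
 [ 0.259  0.966 -0.002]
 [ 0.    -0.002 -1.   ]]
{'camera_matrix': array([[325.1922621 ,   0.        , 280.65586536],
       [  0.        , 325.1922621 , 208.821813  ],
       [  0.        ,   0.        ,   1.        ]]), 'T_tool_cam': array([[ 1.51209001e-03, -9.57991089e-01, -2.86793981e-01,
         7.38031629e-02],
       [ 9.99998763e-01,  1.57245403e-03,  1.98441953e-05,
        -7.48152143e-05],
       [ 4.31959789e-04, -2.86793656e-01,  9.57992282e-01,
        -1.43342382e-01],
       [ 0.00000000e+00,  0.00000000e+00,  0.00000000e+00,
         1.00000000e+00]])}
```

```bash
python3 - <<'E'
from h import *
d=np.load("top.npy");i=ctrl.camera_info("top");K=i["camera_matrix"];R=np.array(i["R"]);t=np.array(i["t"])
v,u=np.mgrid[:420,:560];X=(np.stack([u,v,np.ones_like(u)],-1).reshape(-1,3)@np.linalg.inv(K).T*d.reshape(-1,1)-t)@R
X=X[d.ravel()>0]
a=np.array([.162,.604]);b=np.array([.588,.2135]);e=(b-a)/np.linalg.norm(b-a)
s=(X[:,:2]-a)@e;l=np.abs((X[:,:2]-a)@[-e[1],e[0]])
for k in range(12):
    m=(s>k*.05)&(s<k*.05+.05)&(l<.09);print(k,m.sum(),X[m,2].max().round(3) if m.any() else None)
D=b-a;th=np.radians(195.3);print("tool-frame shift",D@[np.cos(th),np.sin(th)],D@[-np.sin(th),np.cos(th)]*1, "y dir", [np.cos(np.radians(105.3)),np.sin(np.radians(105.3))], D@[np.cos(np.radians(105.3)),np.sin(np.radians(105.3))])
E
```

```text
0 1439 0.073
1 1761 0.102
2 1906 0.111
3 1778 0.122
4 2379 0.124
5 1855 0.119
6 1895 0.137
7 2753 0.133
8 1788 0.104
9 1722 0.099
10 1680 0.06
11 1697 0.066
tool-frame shift -0.30785903425154376 0.489069591193019 y dir [np.float64(-0.26387304996537286), np.float64(0.9645574184577981)] -0.4890695911930189
```

Call:
jog_arm(
  steps=[
    {"delta_rot": [0, 0, -7.6], "linear": [0, 0, 0], "grip": 0.085},
    {"delta_rot": [0, 0, -7.6], "linear": [0, 0, 0], "grip": 0.085},
    {"delta_rot": [0, 0, -7.6], "linear": [0, 0, 0], "grip": 0.085},
    {"delta_rot": [0, 0, -7.5], "linear": [0, 0, 0], "grip": 0.085},
  ],
)

```text
t: 0.5
tool_pos: [0.1616, 0.6033, 0.2305]
tool_rot: [0.427, -3.112, 0.002]
contact_force: [-0.0, -0.2, 0.5]
opening: 0.0852
grip_force: 0.0
```

Call:
jog_arm(
  steps=[
    {"delta_rot": [0, 0, 0], "linear": [-0.018, -0.028, 0], "grip": 0.085},
    {"delta_rot": [0, 0, 0], "linear": [-0.018, -0.028, 0], "grip": 0.085},
    {"delta_rot": [0, 0, 0], "linear": [-0.018, -0.028, 0], "grip": 0.085},
    {"delta_rot": [0, 0, 0], "linear": [-0.018, -0.028, 0], "grip": 0.085},
    {"delta_rot": [0, 0, 0], "linear": [-0.018, -0.028, 0], "grip": 0.085},
    {"delta_rot": [0, 0, 0], "linear": [-0.018, -0.028, 0], "grip": 0.085},
    {"delta_rot": [0, 0, 0], "linear": [-0.018, -0.028, 0], "grip": 0.085},
    {"delta_rot": [0, 0, 0], "linear": [-0.018, -0.028, 0], "grip": 0.085},
    {"delta_rot": [0, 0, 0], "linear": [-0.018, -0.028, 0], "grip": 0.085},
    {"delta_rot": [0, 0, 0], "linear": [-0.018, -0.028, 0], "grip": 0.085},
  ],
)

```text
t: 1.5
tool_pos: [0.4099, 0.3799, 0.2308]
tool_rot: [0.418, -3.113, 0.001]
contact_force: [1.1, 0.6, 0.2]
opening: 0.0852
grip_force: 0.0
```

Call:
jog_arm(
  steps=[
    {"delta_rot": [0, 0, 0], "linear": [-0.018, -0.028, 0], "grip": 0.085},
    {"delta_rot": [0, 0, 0], "linear": [-0.018, -0.028, 0], "grip": 0.085},
    {"delta_rot": [0, 0, 0], "linear": [-0.018, -0.028, 0], "grip": 0.085},
    {"delta_rot": [0, 0, 0], "linear": [-0.018, -0.028, 0], "grip": 0.085},
    {"delta_rot": [0, 0, 0], "linear": [-0.018, -0.028, 0], "grip": 0.085},
    {"delta_rot": [0, 0, 0], "linear": [-0.018, -0.028, 0], "grip": 0.085},
    {"delta_rot": [0, 0, 0], "linear": [-0.018, -0.028, 0], "grip": 0.085},
    {"delta_rot": [0, 0, 0], "linear": [0, 0, 0], "grip": 0.085},
  ],
)

```text
t: 2.3
tool_pos: [0.5844, 0.2225, 0.2304]
tool_rot: [0.412, -3.114, 0.002]
contact_force: [0.2, 0.7, -0.4]
opening: 0.085
grip_force: 0.0
```

```bash
cat >> h.py <<'E'
import cv2
from scipy.spatial.transform import Rotation as Ro
def wpose():
    o=ctrl.get_obs();return np.array(o["tool_pos"]),Ro.from_rotvec(o["tool_rot"]).as_matrix()
def wray(px,z,pos,R):
    i=ctrl.camera_info("wrist");K=i["camera_matrix"];T=i["T_tool_cam"]
    a=np.array([px[0]-K[0,2],px[1]-K[1,2]]);r=np.hypot(*a);th=r/K[0,0]
    d=np.array([*(a/max(r,1e-9)*np.sin(th)),np.cos(th)])
    c=pos+R@T[:3,3];d=R@T[:3,:3]@d
    return c+d*(z-c[2])/d[2]
def snap(f,box=None,s=1):
    pos,R=wpose();p,d=ctrl.get_image("wrist");p=p[:,:,::-1]
    np.savez(f"{f}.npz",pos=pos,R=R,d=d)
    if box:x,y,w,h=box;p=cv2.resize(np.ascontiguousarray(p[y:y+h,x:x+w]),None,fx=s,fy=s,interpolation=cv2.INTER_CUBIC)
    cv2.imwrite(f"pics/{f}.png",p)
E
python3 -c "
from h import *
snap('w1')"
```

```text
(no output)
```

View pics/w1.png

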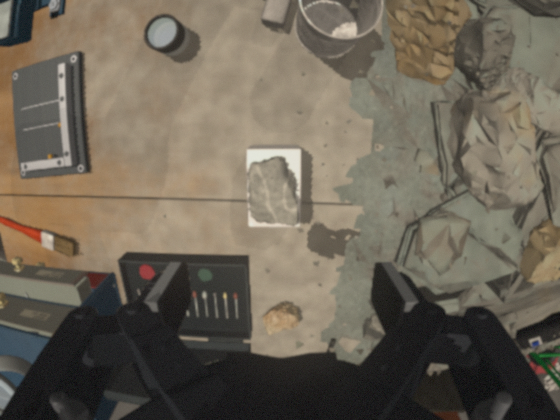

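The wrist view shows the plinth's top face with corners at about (247,149), (300,148), (301,227) and (247,226). It is squared to the tool, with the jig at upper left.

```bash
python3 - <<'E'
from h import *
z=np.load("w1.npz");pos,R=z["pos"],z["R"]
P=np.array([wray(p,.046,pos,R) for p in [(247,149),(300,148),(301,227),(247,226)]])
L=(P-pos)@R;print(P.round(4),P.mean(0),"tool",L.round(4),L.mean(0).round(4),np.linalg.norm(P-np.roll(P,1,0),axis=1))
print("toolx az",np.degrees(np.arctan2(R[1,0],R[0,0])))
a=P[0]-P[3]+P[1]-P[2];b=P[1]-P[0]+P[2]-P[3]
print(np.degrees(np.arctan2(a[1],a[0])),np.degrees(np.arctan2(b[1],b[0]))+90)
print(z["d"][190,275],z["d"][155,262])
E
```

```text
[[0.5557 0.1796 0.046 ]
 [0.5408 0.231  0.046 ]
 [0.6216 0.2553 0.046 ]
 [0.6358 0.1991 0.046 ]] [0.58846524 0.21626239 0.046     ] tool [[ 0.0388 -0.0338  0.1845]
 [ 0.0398  0.0198  0.1844]
 [-0.0446  0.0222  0.1844]
 [-0.0436 -0.0358  0.1844]] [-0.0024 -0.0069  0.1844] [0.08243242 0.05356649 0.0843842  0.05796603]
toolx az -164.93363386686778
-164.77471646735296 195.06001575970083
0.32064223 0.32542655
```

Call:
jog_arm(
  steps=[
    {"delta_rot": [0, 0, 0], "linear": [-0.002, -0.008, 0.025], "grip": 0.085},
    {"delta_rot": [0, 0, 0], "linear": [0, 0, 0.03], "grip": 0.085},
    {"delta_rot": [0, 0, 0], "linear": [0, 0, 0.03], "grip": 0.085},
    {"delta_rot": [0, 0, 0], "linear": [0, 0, 0.03], "grip": 0.085},
    {"delta_rot": [0, 0, 0], "linear": [0, 0, 0.03], "grip": 0.085},
    {"delta_rot": [0, 0, 0], "linear": [0, 0, 0.025], "grip": 0.085},
    {"delta_rot": [0, 0, 0], "linear": [0, 0, 0.02], "grip": 0.085},
    {"delta_rot": [0, 0, 0], "linear": [0, 0, 0.013], "grip": 0.085},
    {"delta_rot": [0, 0, 0], "linear": [0, 0, 0.01], "grip": 0.085},
    {"delta_rot": [0, 0, 0], "linear": [0, 0, 0], "grip": 0.085},
  ],
)

```text
t: 3.35
tool_pos: [0.5853, 0.2183, 0.017]
tool_rot: [0.419, -3.111, 0.0]
contact_force: [1.0, -0.4, 0.9]
opening: 0.085
grip_force: 0.0
```

Call:
jog_arm(
  steps=[
    {"delta_rot": [0, 0, 0], "linear": [0, 0, 0], "grip": 0.05},
    {"delta_rot": [0, 0, 0], "linear": [0, 0, 0], "grip": 0.05},
    {"delta_rot": [0, 0, 0], "linear": [0, 0, 0], "grip": 0.05},
    {"delta_rot": [0, 0, 0], "linear": [0, 0, 0], "grip": 0.05},
    {"delta_rot": [0, 0, 0], "linear": [0, 0, 0], "grip": 0.05},
    {"delta_rot": [0, 0, 0], "linear": [0, 0, 0], "grip": 0.05},
    {"delta_rot": [0, 0, 0], "linear": [0, 0, 0], "grip": 0.05},
    {"delta_rot": [0, 0, 0], "linear": [0, 0, 0], "grip": 0.05},
  ],
  newtons=30,
)

```text
t: 4.15
tool_pos: [0.5881, 0.2181, 0.0203]
tool_rot: [-0.418, 3.11, -0.001]
contact_force: [0.2, -3.1, 6.2]
opening: 0.0548
grip_force: 34.5
```

```bash
python3 -c "
from h import *
snap('w2')
print(wpose())"
```

```text
(array([0.58812208, 0.21808669, 0.02028347]), array([[-9.64535136e-01, -2.63933903e-01,  3.29640573e-03],
       [-2.63935181e-01,  9.64540418e-01,  4.88936497e-05],
       [-3.19242126e-03, -8.22877802e-04, -9.99994566e-01]]))
```

View pics/w2.png

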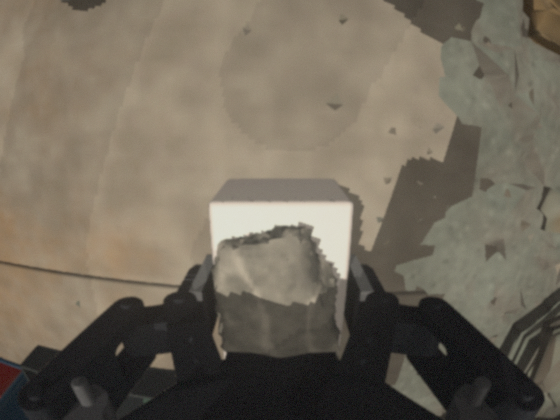

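The plinth sits square between the pads, its near top edge running (210,201)–(353,201). I'll tighten the grip and lift.

Call:
jog_arm(
  steps=[
    {"delta_rot": [0, 0, 0], "linear": [0, 0, 0], "grip": 0.045},
    {"delta_rot": [0, 0, 0], "linear": [0, 0, 0], "grip": 0.045},
    {"delta_rot": [0, 0, 0], "linear": [0, 0, 0], "grip": 0.045},
    {"delta_rot": [0, 0, 0], "linear": [0, 0, -0.01], "grip": 0.045},
    {"delta_rot": [0, 0, 0], "linear": [0, 0, -0.02], "grip": 0.045},
    {"delta_rot": [0, 0, 0], "linear": [0, 0, -0.03], "grip": 0.045},
    {"delta_rot": [0, 0, 0], "linear": [0, 0, -0.03], "grip": 0.045},
    {"delta_rot": [0, 0, 0], "linear": [0, 0, 0], "grip": 0.045},
    {"delta_rot": [0, 0, 0], "linear": [0, 0, 0], "grip": 0.045},
  ],
  newtons=90,
)

```text
t: 5.1
tool_pos: [0.5861, 0.2182, 0.1077]
tool_rot: [0.418, -3.113, -0.0]
contact_force: [-0.4, -0.2, -3.9]
opening: 0.0542
grip_force: 96.1
```

```bash
python3 - <<'E'
from h import *
z=np.load("w2.npz");pos,R=z["pos"],z["R"]
for p in [(210,201),(353,201)]:
    w=wray(p,.046,pos,R);print(w.round(4),((w-pos)@R).round(4))
snap('w3',(150,130,260,230),3)
pos,R=wpose();print(pos,np.degrees(np.arctan2(R[1,0],R[0,0])),R[2].round(4))
E
```

```text
[0.5549 0.1815 0.046 ] [ 0.0416 -0.0265 -0.0258]
[0.5404 0.234  0.046 ] [ 0.0417  0.0279 -0.0258]
[0.58507335 0.21788142 0.10612308] -164.70107892199036 [ 3.4e-03  4.0e-04 -1.0e+00]
```

View pics/w3.png

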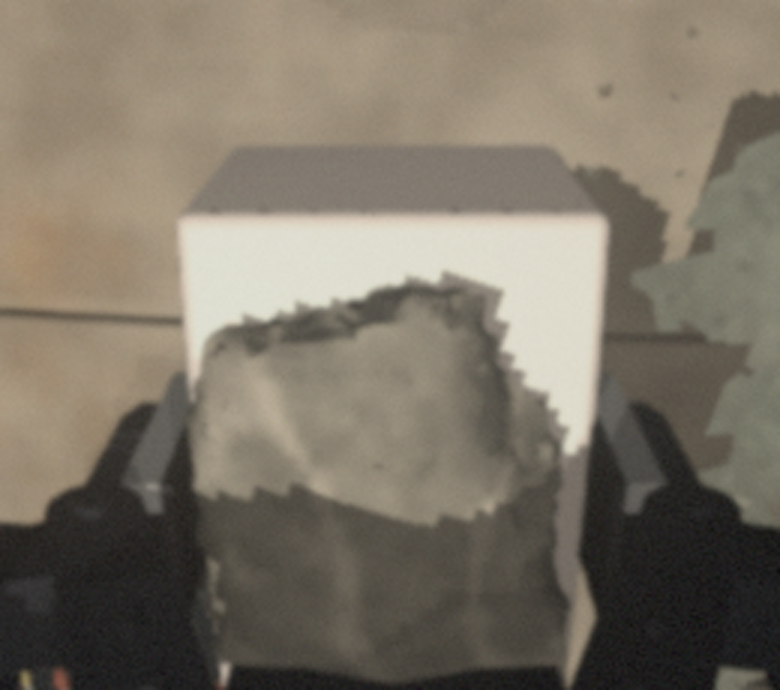

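Measured centre of the plinth in the tool frame is (0,0), with the underside 20 mm below the TCP and no slip. Next I carry it above the jig, short of the corner.

Call:
jog_arm(
  steps=[
    {"delta_rot": [0, 0, -1.1], "linear": [0, 0, 0], "grip": 0.045},
    {"delta_rot": [0, 0, 0], "linear": [0.006, -0.02, 0], "grip": 0.045},
    {"delta_rot": [0, 0, 0], "linear": [0.009, -0.03, 0], "grip": 0.045},
    {"delta_rot": [0, 0, 0], "linear": [0.01, -0.03, 0], "grip": 0.045},
    {"delta_rot": [0, 0, 0], "linear": [0.01, -0.03, 0], "grip": 0.045},
    {"delta_rot": [0, 0, 0], "linear": [0.01, -0.03, 0], "grip": 0.045},
    {"delta_rot": [0, 0, 0], "linear": [0.01, -0.03, 0], "grip": 0.045},
    {"delta_rot": [0, 0, 0], "linear": [0.01, -0.03, 0], "grip": 0.045},
    {"delta_rot": [0, 0, 0], "linear": [0.01, -0.03, 0], "grip": 0.045},
    {"delta_rot": [0, 0, 0], "linear": [0.01, -0.03, 0], "grip": 0.045},
  ],
)

```text
t: 6.15
tool_pos: [0.5769, -0.0563, 0.106]
tool_rot: [0.449, -3.106, -0.002]
contact_force: [0.7, 0.5, -2.9]
opening: 0.0548
grip_force: 96.0
```

Call:
jog_arm(
  steps=[
    {"delta_rot": [0, 0, 0], "linear": [0.01, -0.03, 0], "grip": 0.045},
    {"delta_rot": [0, 0, 0], "linear": [0.005, -0.02, 0], "grip": 0.045},
    {"delta_rot": [0, 0, 0], "linear": [0, -0.005, 0], "grip": 0.045},
    {"delta_rot": [0, 0, 0], "linear": [0, 0, 0], "grip": 0.045},
    {"delta_rot": [0, 0, 0], "linear": [0, 0, 0], "grip": 0.045},
    {"delta_rot": [0, 0, 0], "linear": [0, 0, 0], "grip": 0.045},
  ],
)

```text
t: 6.75
tool_pos: [0.5793, -0.1111, 0.1077]
tool_rot: [0.45, -3.108, -0.001]
contact_force: [-0.5, -0.1, -4.3]
opening: 0.0541
grip_force: 96.0
```

```bash
python3 - <<'E'
from h import *
snap('w4')
pos,R=wpose();print(pos,np.degrees(np.arctan2(R[1,0],R[0,0])),R[2].round(4))
E
```

```text
[ 0.57939731 -0.11118668  0.10793648] -163.51699767980708 [ 4.e-04  6.e-04 -1.e+00]
```

View pics/w4.png

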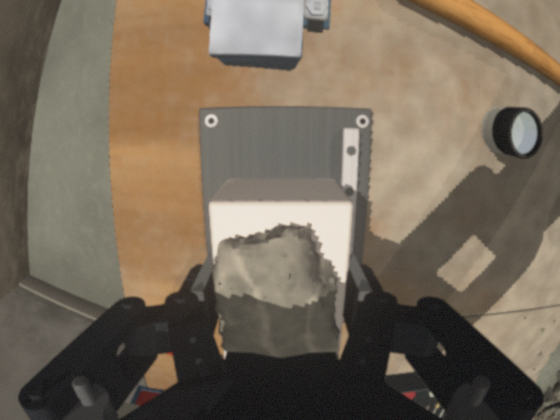

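The bed's near corners are at (200,109) and (371,108), and the long stop's near end spans (344–358,128). Its inner edge runs down to about (341,185).

```bash
python3 - <<'E'
from h import *
z=np.load("w4.npz");pos,R=z["pos"],z["R"]
for p,h in [((200,109),.01),((371,108),.01),((370,215),.01),((344,129),.024),((358,128),.024),((342,185),.024),((211,121),.01),((363,121),.01)]:
    w=wray(p,h,pos,R);print(p,w.round(4),((w-pos)@R).round(4))
d=z["d"];print(d[120,280],d[150,351])
p=cv2.imread("pics/w4.png");c=cv2.resize(p[95:225,190:390],None,fx=4,fy=4,interpolation=cv2.INTER_CUBIC);cv2.imwrite("pics/c4.png",c)
E
```

```text
(200, 109) [ 0.5203 -0.1908  0.01  ] [ 0.0791 -0.0598  0.0977]
(371, 108) [ 0.4828 -0.0688  0.01  ] [0.0804 0.0679 0.0979]
(370, 215) [ 0.5621 -0.0413  0.01  ] [-0.0034  0.0717  0.0978]
(344, 129) [ 0.5049 -0.0864  0.024 ] [0.0642 0.0447 0.0838]
(358, 128) [ 0.501 -0.077  0.024] [0.0653 0.0548 0.0838]
(342, 185) [ 0.5437 -0.0749  0.024 ] [0.0238 0.0447 0.0838]
(211, 121) [ 0.527  -0.1802  0.01  ] [ 0.0697 -0.0515  0.0977]
(363, 121) [ 0.4943 -0.0716  0.01  ] [0.0703 0.0619 0.0978]
0.23107277 0.22332677
```

View pics/c4.png

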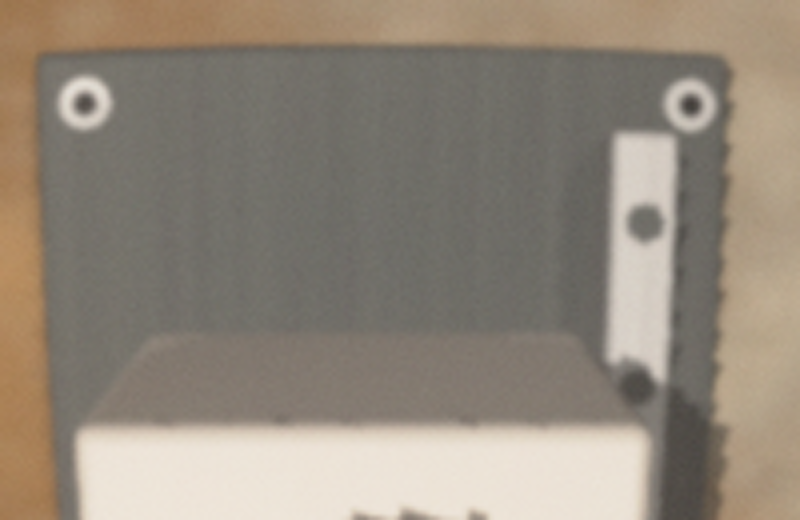

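The gaps measured are 16.5 mm to the long stop and 13 mm to the short stop, so both pins are clear and the yaw agrees. Now I lower.

Call:
jog_arm(
  steps=[
    {"delta_rot": [0, 0, 0], "linear": [0.001, 0, 0.015], "grip": 0.045},
    {"delta_rot": [0, 0, 0], "linear": [0, 0, 0.02], "grip": 0.045},
    {"delta_rot": [0, 0, 0], "linear": [0, 0, 0.015], "grip": 0.045},
    {"delta_rot": [0, 0, 0], "linear": [0, 0, 0.01], "grip": 0.045},
    {"delta_rot": [0, 0, 0], "linear": [0, 0, 0.006], "grip": 0.045},
    {"delta_rot": [0, 0, 0], "linear": [0, 0, 0.003], "grip": 0.045},
    {"delta_rot": [0, 0, 0], "linear": [0, 0, 0.002], "grip": 0.045},
    {"delta_rot": [0, 0, 0], "linear": [0, 0, 0], "grip": 0.045},
    {"delta_rot": [0, 0, 0], "linear": [0, 0, 0], "grip": 0.045},
  ],
)

```text
t: 7.7
tool_pos: [0.5792, -0.1128, 0.0381]
tool_rot: [-0.448, 3.108, -0.001]
contact_force: [0.0, -0.6, -3.7]
opening: 0.0542
grip_force: 96.2
```

Call:
jog_arm(
  steps=[
    {"delta_rot": [0, 0, 0], "linear": [0, 0, 0.002], "grip": 0.045},
    {"delta_rot": [0, 0, 0], "linear": [0, 0, 0.002], "grip": 0.045},
    {"delta_rot": [0, 0, 0], "linear": [0, 0, 0], "grip": 0.045},
    {"delta_rot": [0, 0, 0], "linear": [0, 0, 0], "grip": 0.045},
  ],
)

```text
t: 8.1
tool_pos: [0.5785, -0.1126, 0.0332]
tool_rot: [0.448, -3.109, -0.0]
contact_force: [0.5, 0.4, -3.2]
opening: 0.054
grip_force: 96.2
```

Contact is expected at a TCP height of about 0.030, so I'll take small steps.

Call:
jog_arm(
  steps=[
    {"delta_rot": [0, 0, 0], "linear": [0, 0, 0.001], "grip": 0.045},
    {"delta_rot": [0, 0, 0], "linear": [0, 0, 0.001], "grip": 0.045},
    {"delta_rot": [0, 0, 0], "linear": [0, 0, 0.001], "grip": 0.045},
    {"delta_rot": [0, 0, 0], "linear": [0, 0, 0], "grip": 0.045},
    {"delta_rot": [0, 0, 0], "linear": [0, 0, 0], "grip": 0.045},
  ],
)

```text
t: 8.6
tool_pos: [0.579, -0.1127, 0.0308]
tool_rot: [-0.448, 3.109, -0.001]
contact_force: [0.0, 0.0, -0.8]
opening: 0.0543
grip_force: 96.3
```

Call:
jog_arm(
  steps=[
    {"delta_rot": [0, 0, 0], "linear": [0, 0, 0.001], "grip": 0.045},
    {"delta_rot": [0, 0, 0], "linear": [0, 0, 0.001], "grip": 0.045},
    {"delta_rot": [0, 0, 0], "linear": [0, 0, 0], "grip": 0.045},
    {"delta_rot": [0, 0, 0], "linear": [0, 0, 0], "grip": 0.045},
  ],
)

```text
t: 9.0
tool_pos: [0.5798, -0.113, 0.0306]
tool_rot: [-0.448, 3.108, -0.002]
contact_force: [-3.7, 0.8, 8.0]
opening: 0.0544
grip_force: 97.5
```

Call:
jog_arm(
  steps=[
    {"delta_rot": [0, 0, 0], "linear": [0, 0.001, -0.001], "grip": 0.045},
    {"delta_rot": [0, 0, 0], "linear": [-0.001, 0.002, 0], "grip": 0.045},
    {"delta_rot": [0, 0, 0], "linear": [-0.001, 0.002, 0], "grip": 0.045},
    {"delta_rot": [0, 0, 0], "linear": [-0.001, 0.002, 0], "grip": 0.045},
    {"delta_rot": [0, 0, 0], "linear": [-0.001, 0.002, 0], "grip": 0.045},
    {"delta_rot": [0, 0, 0], "linear": [-0.001, 0.002, 0], "grip": 0.045},
    {"delta_rot": [0, 0, 0], "linear": [-0.001, 0.001, 0], "grip": 0.045},
    {"delta_rot": [0, 0, 0], "linear": [-0.001, 0.001, 0], "grip": 0.045},
    {"delta_rot": [0, 0, 0], "linear": [0, 0, 0], "grip": 0.045},
    {"delta_rot": [0, 0, 0], "linear": [0, 0, 0], "grip": 0.045},
  ],
)

```text
t: 10.0
tool_pos: [0.5827, -0.0989, 0.0307]
tool_rot: [-0.448, 3.108, -0.003]
contact_force: [-1.6, -3.7, 6.7]
opening: 0.0542
grip_force: 97.3
```

Call:
jog_arm(
  steps=[
    {"delta_rot": [0, 0, 0], "linear": [-0.001, 0.001, 0], "grip": 0.045},
    {"delta_rot": [0, 0, 0], "linear": [-0.001, 0.001, 0], "grip": 0.045},
    {"delta_rot": [0, 0, 0], "linear": [-0.001, 0.001, 0], "grip": 0.045},
    {"delta_rot": [0, 0, 0], "linear": [0, 0, 0], "grip": 0.045},
    {"delta_rot": [0, 0, 0], "linear": [0, 0, 0], "grip": 0.045},
  ],
)

```text
t: 10.5
tool_pos: [0.5846, -0.0955, 0.0307]
tool_rot: [-0.448, 3.108, -0.004]
contact_force: [-2.6, -4.2, 6.3]
opening: 0.0544
grip_force: 97.3
```

```bash
cat >> h.py <<'E'
def st():
    o=ctrl.get_obs();pos,R=wpose()
    print("F tool",(R.T@np.array(o["contact_force"])).round(1),"pos in tool axes",(R.T@pos*1e3).round(1),"az",np.degrees(np.arctan2(R[1,0],R[0,0])).round(2),"R2",R[2].round(4),"T",(R.T@np.array(o["wrist_torque"])).round(2),"grip",o["opening"],o["grip_force"],o["t"])
E
python3 -c "
from h import *
st()"
```

```text
F tool [ 3.6 -3.3 -6.3] pos in tool axes [-533.8 -256.8  -29.5] az -163.59 R2 [-9.0e-04 -2.6e-03 -1.0e+00] T [ 0.39  0.37 -0.05] grip 0.05444270209085594 97.3468279838562 10.5
```

Call:
jog_arm(
  steps=[
    {"delta_rot": [0, 0, 0], "linear": [-0.001, 0.001, 0], "grip": 0.045},
    {"delta_rot": [0, 0, 0], "linear": [-0.001, 0.001, 0], "grip": 0.045},
    {"delta_rot": [0, 0, 0], "linear": [-0.001, 0.001, 0], "grip": 0.045},
    {"delta_rot": [0, 0, 0], "linear": [0, 0, 0], "grip": 0.045},
    {"delta_rot": [0, 0, 0], "linear": [0, 0, 0], "grip": 0.045},
  ],
)

```text
t: 11.0
tool_pos: [0.5861, -0.0929, 0.0307]
tool_rot: [0.448, -3.109, 0.007]
contact_force: [-4.6, -7.9, 8.4]
opening: 0.0544
grip_force: 97.5
```

```bash
python3 -c "
from h import *
st()"
```

```text
F tool [ 6.7 -6.3 -8.3] pos in tool axes [-536.  -254.8  -30.1] az -163.59 R2 [ 8.0e-04 -4.2e-03 -1.0e+00] T [0.89 0.8  0.01] grip 0.05443398018077364 97.53475785255432 11.0
```

Call:
jog_arm(
  steps=[
    {"delta_rot": [0, 0, 0], "linear": [-0.001, 0.001, 0], "grip": 0.045},
    {"delta_rot": [0, 0, 0], "linear": [-0.001, 0.001, 0], "grip": 0.045},
    {"delta_rot": [0, 0, 0], "linear": [0, 0, 0], "grip": 0.045},
    {"delta_rot": [0, 0, 0], "linear": [0, 0, 0], "grip": 0.045},
  ],
)

```text
t: 11.4
tool_pos: [0.5869, -0.0925, 0.0309]
tool_rot: [0.449, -3.107, 0.013]
contact_force: [-7.1, -15.4, 9.7]
opening: 0.0545
grip_force: 97.6
```

```bash
python3 -c "
from h import *
st()"
```

```text
F tool [ 11.2 -12.8  -9.5] pos in tool axes [-536.6 -255.   -30.8] az -163.57 R2 [ 0.0036 -0.0077 -1.    ] T [1.91 1.66 0.11] grip 0.05450748801176507 97.58897423744202 11.4
```

Call:
jog_arm(
  steps=[
    {"delta_rot": [-0.3, -0.2, 0], "linear": [-0.001, 0.001, 0], "grip": 0.045},
    {"delta_rot": [-0.3, -0.2, 0], "linear": [-0.001, 0.001, 0], "grip": 0.045},
    {"delta_rot": [0, 0, 0], "linear": [-0.001, 0, 0], "grip": 0.045},
    {"delta_rot": [0, 0, 0], "linear": [0, 0, 0], "grip": 0.045},
    {"delta_rot": [0, 0, 0], "linear": [0, 0, 0], "grip": 0.045},
  ],
)

```text
t: 11.9
tool_pos: [0.5869, -0.0925, 0.0308]
tool_rot: [0.449, -3.106, 0.002]
contact_force: [-17.5, -21.8, 13.6]
opening: 0.0542
grip_force: 98.1
```

```bash
python3 -c "
from h import *
st()
snap('w5')"
```

```text
F tool [ 23.  -16.  -13.5] pos in tool axes [-536.6 -254.9  -32.6] az -163.55 R2 [ 3.7e-03 -6.0e-04 -1.0e+00] T [3.28 3.38 0.25] grip 0.05421325020594552 98.11912178993225 11.9
```

View pics/w5.png

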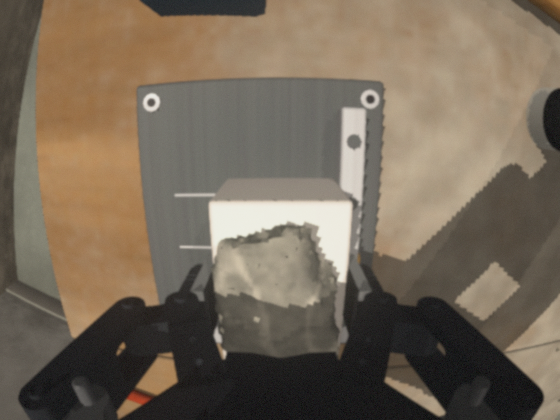

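Pushed hard, the position doesn't change, so both stops bear. I'll raise the y push and test the yaw seating with a small twist.

Call:
jog_arm(
  steps=[
    {"delta_rot": [-0.1, -0.2, 0], "linear": [0, 0.001, 0], "grip": 0.045},
    {"delta_rot": [-0.1, 0, 0.4], "linear": [0, 0.001, 0], "grip": 0.045},
    {"delta_rot": [0, 0, 0], "linear": [0, 0, 0], "grip": 0.045},
    {"delta_rot": [0, 0, 0], "linear": [0, 0, 0], "grip": 0.045},
  ],
)

```text
t: 12.35
tool_pos: [0.587, -0.0925, 0.0308]
tool_rot: [-0.444, 3.11, -0.003]
contact_force: [-12.6, -28.5, 10.0]
opening: 0.0546
grip_force: 97.8
```

```bash
python3 -c "
from h import *
st()
z=np.load('w5.npz');pos,R=z['pos'],z['R']
for p,h in [((151,102),.01),((370,99),.01),((341,107),.024),((340,182),.024)]:
    w=wray(p,h,pos,R);print(p,w.round(4),((w-pos)@R).round(4))
"
```

```text
F tool [ 20.  -23.9 -10. ] pos in tool axes [-537.7 -253.   -30.2] az -163.75 R2 [-2.0e-04 -1.9e-03 -1.0e+00] T [ 4.19  3.34 -0.71] grip 0.0545806076449657 97.83027291297913 12.35
(151, 102) [ 0.5266 -0.1809  0.01  ] [ 0.0828 -0.0676  0.0211]
(370, 99) [ 0.4944 -0.0722  0.01  ] [0.0829 0.0457 0.021 ]
(341, 107) [ 0.5045 -0.0876  0.024 ] [0.0777 0.0281 0.007 ]
(340, 182) [ 0.5384 -0.077   0.024 ] [0.0422 0.0286 0.0069]
```

Call:
jog_arm(
  steps=[
    {"delta_rot": [0, 0, -0.4], "linear": [0, 0, 0], "grip": 0.045},
    {"delta_rot": [0, 0, -0.4], "linear": [0, 0, 0], "grip": 0.045},
    {"delta_rot": [0, 0, 0], "linear": [0, 0, 0], "grip": 0.045},
    {"delta_rot": [0, 0, 0], "linear": [0, 0, 0], "grip": 0.045},
  ],
)

```text
t: 12.75
tool_pos: [0.587, -0.0925, 0.0308]
tool_rot: [-0.455, 3.107, -0.001]
contact_force: [-13.2, -28.1, 10.3]
opening: 0.0541
grip_force: 97.8
```

```bash
python3 -c "
from h import *
st()"
```

```text
F tool [ 20.7 -23.2 -10.3] pos in tool axes [-535.8 -257.   -30.1] az -163.32 R2 [-1.e-03 -6.e-04 -1.e+00] T [4.35 3.49 1.19] grip 0.05413900656102131 97.82235860824585 12.75
```

The yaw torque rises on both sides (−0.7 and +1.2 N m), so the face is flush against the stop. I'll bring the yaw back to neutral.

Call:
jog_arm(
  steps=[
    {"delta_rot": [0, 0, 0.3], "linear": [0, 0, 0], "grip": 0.045},
    {"delta_rot": [0, 0, 0.2], "linear": [0, 0, 0], "grip": 0.045},
    {"delta_rot": [0, 0, 0], "linear": [0, 0, 0], "grip": 0.045},
    {"delta_rot": [0, 0, 0], "linear": [0, 0, 0], "grip": 0.045},
    {"delta_rot": [0, 0, 0], "linear": [0, 0, 0], "grip": 0.045},
    {"delta_rot": [0, 0, 0], "linear": [0, 0, 0], "grip": 0.045},
    {"delta_rot": [0, 0, 0], "linear": [0, 0, 0], "grip": 0.045},
  ],
)

```text
t: 13.45
tool_pos: [0.587, -0.0924, 0.0308]
tool_rot: [-0.448, 3.109, -0.002]
contact_force: [-14.0, -29.4, 11.0]
opening: 0.0549
grip_force: 97.9
```

```bash
python3 -c "
from h import *
st()
p,d=ctrl.get_image('scene');p=p[:,:,::-1]
cv2.imwrite('pics/s2.png',cv2.resize(p[190:310,270:430],None,fx=5,fy=5,interpolation=cv2.INTER_CUBIC))"
```

```text
F tool [ 21.8 -24.2 -10.9] pos in tool axes [-537.  -254.5  -30.2] az -163.6 R2 [-4.0e-04 -1.3e-03 -1.0e+00] T [ 4.21  3.4  -0.02] grip 0.054888172894274806 97.8570306301117 13.45
```

View pics/s2.png

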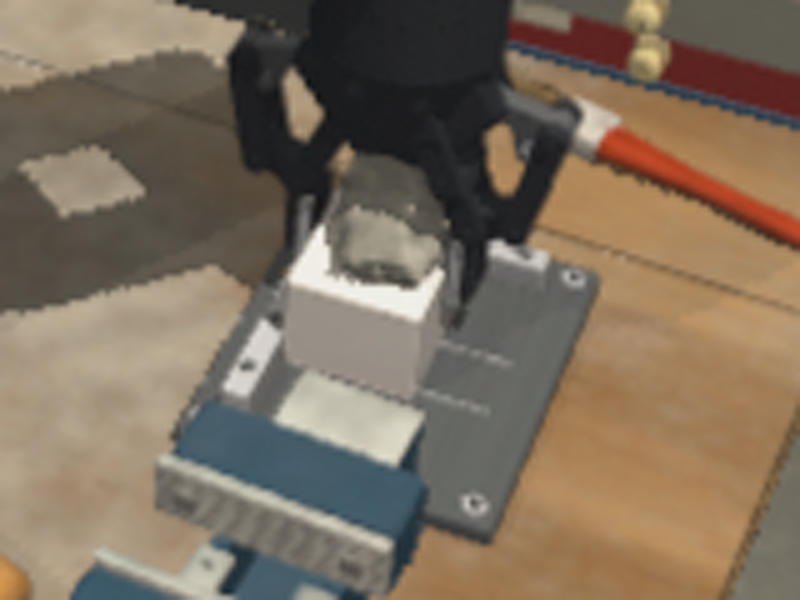

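The plinth sits flat on the bed against the long stop at (250,360), and the push and grip are steady. I'm handing the job in.

```bash
python3 -c "
from station import ctrl
print(ctrl.finish_job())"
```

```text
the job is handed in; nothing more can be done
None
```

The plinth is flat in the jig corner, pressed with about 22 N (short stop) and 24 N (long stop) at a 98 N grip; I inferred seating from force and position because the pins were out of view, and handed in at 13.5 s with no result returned.

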